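Hang up the muffin cover and lift the muffin with the tongs

ROBOT

A 7-joint arm with a two-finger parallel gripper is mounted at the origin on the work surface. World frame = base frame: x ahead of the robot, y to its left, z up, the work surface at z = 0. Lengths are in m, angles in rad, forces in N, time in s.
With the tool pointing down it reaches from about 0.4 to 0.75 m from the base axis. Payload 19.5 kg.
Tool frame: the origin (TCP) lies at the very end of the fingers, on their centre line; the grasp point (between the pads) lies 19 mm behind it; y points along the fingers, x is the direction in which the jaws open and shut, and the axes are right-handed (so a half turn about y gives the same grasp; the last joint's range is limited). The gripper opens to 85 mm and grips with 20 to 120 N. Pads are 22 mm wide; open, the fingers measure 114 mm over their backs; the gripper's body (76 mm by 85 mm) begins 54 mm behind the grasp point. The pads swing forward as they close: fully open they stand 13 mm farther back than shut.
Start: joints at [1.238, 0.707, -0.028, 1.485, 0.022, 0.951, -0.075], TCP at [0.165, -0.551, 0.231] pointing down, gripper open.
Joint ranges: [-2.71, 2.71], [-0.32, 2.16], [-1.57, 1.52], [0, 2.45], [-1.46, 4.6], [0, 2.02], [-2.83, 2.83]. Speed limits (rad/s): [1.89, 1.89, 2.57, 2.57, 3.01, 3.01, 3.01].

INTERFACE

Orientations are given as a unit quaternion [x, y, z, w].
In Python, from plant import r, vision, recognise gives the robot as it stands.
- The arm moves only by the tool arm_command, never from a script. Its argument "rows" is a list of rows, each a list of 3 entries, a list of its own where there are three numbers: the closure, from 0 (fully open) to 1 (shut), then the shift along the tool's x, y, z in cm, then the turn about the tool's y in rad. A call has 1 to 12 rows; each row is the pose to reach, as a shift and turn from the pose measured when the call began, along the tool's axes at that moment; what a row does not reach only later rows make up. A row lasts 1/8 s, in which the tool goes at most 62.5 mm and 10.7 degrees, less where a joint would pass 70% of its speed; a pose out of reach is approached as far as the arm can. A call with a gripper value outside its range is refused whole. The fingers move at their own pace and stop on an object; the grip force is fixed at half the most. Time passes only in rows, so rows that repeat a pose let the fingers close. It gives the time, the measured TCP pose, the force and the opening at its end, in the units of the state.
- r.state(): the state, without advancing time (a new reading comes with each control period).
- vision.get_image(name): name is "scene" or "top" or "wrist"; returns the picture (400x640x3 uint8, red, green, blue); there is no depth.
- vision.camera_model(name): a dict with "fovy" (degrees; the focal length in pixels is half the picture's height over the tangent of half this angle, whatever the lens; pixels are square), "cx", "cy" (the principal point, pixels), "extrinsics" (4x4, takes a point from camera to world coordinates). Camera axes: x right, y down, z forward; pixel columns grow to the right and rows downward; lengths in m; the calibration is good to about 2 mm. The wrist camera is an equidistant fisheye: a pixel r from the principal point sees the ray r / f radians off the axis. A picture is of the moment at which its call begins: read the wrist's pose just before it. camera_model takes no time and is no camera call; for the wrist camera it gives the pose at the moment of the call.
- r.hand_in(): hands the job in, once; it reports no verdict.
Trained networks look in the newest picture that a camera, given by its name, has taken for a name from the list of things; names that differ only in an ending like _2 or _b are one class to them, and where a whole thing is asked for, a point or a joint stands for the part that bears it (a point fixed in the world has none). Each returns a list of dicts, best first, with "p" (0 to 1); they miss things now and then, are a little off and sometimes report something else, mostly with a low value. They report only what shows in the picture. A call takes as long as a camera call. They do not tell look-alikes from the thing itself.
- recognise(target, camera): "box" ([left, top, width, height] in pixels, round what is visible of it).
The state is a dict: "time_s": time; "joint_positions": joint angles; "joint_vel": joint speeds; "joint_efforts": joint torques, N m; "tcp_pos": TCP position; "tool_rot": TCP orientation; "contact_force": force on the tool from outside, world axes, zero at the start; "wrist_torque": the same for the moment, N m; "finger_gap": opening from 0.0 (shut) to 1.0 (fully open).
Only numpy, scipy, OpenCV 4.12 (cv2) and the standard library are available. Lean on these libraries where they do the work, as an engineer would, in place of code of your own. Each camera call takes 0.05 s, during which the arm holds its last target.

TASK

Take the green cover off the golden muffin and leave it hanging astride the steel rail, then pick up the kitchen tongs, close them on that muffin and lift it upright until its underside is at least 10 cm above the bench. Finish there, still holding the muffin in the tongs with nothing else carrying it: never touch it with the gripper itself, and leave the two dark muffins in their cups and the mug and canister where they stand.

Things in the scene. Friction and masses are not known exactly. Their poses are not given: they have to be found in the camera images.
- tray: Aluminium cupcake tray, fixed, 185 (x) x 290 (y) x 20 mm high, 2 x 3 round cups 56 mm wide, 14 mm deep. Origin: centre of its underside; x points away from the robot, y along the rows. Cup centres at x = -46 and +46 mm, y = -92, 0, +92 mm. The muffins stand, in any order, in the row at x = -46 mm (nearer the robot); the other row is empty.
- muffin: The golden muffin in a cream case, the one to lift, under the cover at the start. About 60 g, rigid, round: straight side 50 mm across from 14 to 46 mm above its underside, foot 42 mm across, domed top at 60 mm. Origin: centre of its underside, 6 mm above the bench at the start; z up. 46 mm of it stands above the tray's top face; a few mm of play in the cup.
- muffin_b: A dark chocolate muffin in a red case, same size, in another cup; leave it. Origin: centre of its underside.
- muffin_c: The other dark chocolate muffin in a red case, same size; leave it. Origin: centre of its underside.
- cover: Rigid green silicone cover, about 90 g: arch open at both ends, standing on the tray's top face over the golden muffin. Origin: centre of its underside; x along the open tunnel, z up. 64 mm long (x); 72 mm wide (y), 64 mm inside; side walls 58 mm high, then a pitched top, and on its ridge a dark green grip fin 44 mm long (x), 12 mm thick (y), from z = 76 to 112 mm.
- cover_ridge (a point): Middle of the cover's inner ridge line, which runs along the cover's x, 74 mm above its underside: it rests on top of the bar when the cover hangs. The cover's weight lies below it, so it hangs stably there.
- cover_fin (a point): Point to grip in the cover's fin, 98 mm above the cover's underside.
- rail: Steel rail, fixed: round bar 14 mm thick, 220 mm long between two posts (18 mm thick, 70 mm feet), the bar's axis 130 mm above the bench. Origin: on the bench under the middle of the bar; y runs along the bar, x across it, z up.
- rail_mid (a point): Middle of the rail's bar, on its axis, 130 mm above the bench.
- tong_rest: Wooden tong rest, fixed, 170 x 100 mm: 6 mm base plate with two cross ridges 14 mm thick, 30 mm high, at x = -62 and +62 mm, on which the tongs lie. Origin: centre of its underside, x along the tongs.
- tongs: Steel kitchen tongs lying level on the rest, 241 mm long from pivot to tip, 16 mm high, about 105 g, balanced some 105 mm from the pivot. Origin: under the dark pivot block; x along the midline to the jaws, z up. Two straight arms hinge at the pivot, one each side of the midline, sprung open and closed by squeezing them together.
- tongs_grip (a point): Place to squeeze the tongs, between two flat green grip pads (34 x 24 mm, facing outward): on the midline, 105 mm from the pivot, 8 mm above their underside, 38 mm above the bench on the rest. Width over the pads: 59 mm open, 40 mm when the jaws hold the muffin. Spring about 7 N at first, 10 N at the muffin: squeezed to 52 mm the tongs can be carried, jaws still open.
- tongs_jaws (a point): Centre of the black V-shaped jaws, on the midline, 225 mm from the pivot, mid height: the muffin's axis belongs here. Open, the jaws leave about 80 mm free between them (106 mm over the outside); each mm of narrowing at the grip place narrows them by about 2.1 mm.
- tongs_left: Left arm of the tongs (+y side) with its jaw; origin at its hinge.
- tongs_right: Right arm of the tongs (-y side) with its jaw; origin at its hinge.
- mug: White ceramic mug, 82 mm wide, 95 mm high, with wooden skewers standing to 215 mm; leave it. Origin: centre of its underside.
- canister: Stainless canister with dark twist cap, 104 mm wide, 184 mm high; leave it. Origin: centre of its underside.
Not all that is in view belongs to the job. Of the things like the cover, leave any that is red; of the rest the larger one is meant. What is shaped like the muffin_b but blue is not meant.

How it is judged:
On the way, in this order (a step that is already met when the one before it is completed fails the run):
1. the cover hangs astride the rail's bar, let go and at rest (x of cover_ridge in the frame of rail between -0.015 and 0.015 m and y of cover_ridge in the frame of rail between -0.08 and 0.08 m and z of cover_ridge in the frame of rail between 0.125 and 0.15 m and angle between the x axis of cover and the y axis of rail, either way round below 0.3 rad and angle between cover's own z axis and vertical below 0.45 rad and contact force between cover and rail above 0.1 N and contact force between cover and the fingers below 0.05 N and linear speed of cover below 0.05 m/s), for 0.3 s.
2. both jaws of the tongs are closed on the golden muffin while the gripper holds the tongs (contact force between muffin and tongs_left above 0.4 N and contact force between muffin and tongs_right above 0.4 N and contact force between tongs and the fingers above 1 N), for 0.2 s.
At the end, for the whole second after the job is handed in: Golden muffin pinched by both jaws of the gripper-held tongs, underside 97 mm or more up, within 0.5 rad of upright, still, carried by nothing else. Cover free on the bar: ridge within 15 mm of it, 80 mm of its middle, 0.3 rad of its line, tilt under 0.45 rad (all of step 1 and all of step 2 and contact force between each of muffin, tongs and tray below 0.05 N and contact force between each of muffin, tongs and rail below 0.05 N and contact force between each of muffin, tongs and cover below 0.05 N and contact force between each of muffin, tongs and tong_rest below 0.05 N and contact force between each of muffin, tongs and mug below 0.05 N and contact force between each of muffin, tongs and canister below 0.05 N and contact force between muffin and muffin_b below 0.05 N and contact force between muffin and muffin_c below 0.05 N and height (world z) of muffin above 0.097 m and angle between muffin's own z axis and vertical below 0.5 rad and linear speed of muffin below 0.05 m/s and contact force between muffin and the fingers below 0.05 N and contact force between muffin and the arm below 0.05 N); the arm keeps its last pose, push and grip.
It fails at once if the gripper or arm touches the golden muffin (contact force between muffin and the fingers above 0.3 N or contact force between muffin and the arm above 0.3 N).
It fails at once if a dark muffin, the mug or the canister is moved by more than 25 mm or tipped over (distance of any of muffin_b, muffin_c, mug, canister from where it was at the start of the episode above 0.025 m or angle between any of muffin_b, muffin_c, mug, canister's own z axis and vertical above 0.5 rad).
It also fails if it takes over 64 s, if anything falls off the work surface, if the arm or the gripper's body presses on something with over 40 N, if the wrist force passes 120 N, or if a joint passes its speed limit or range.

## Working session

There is one attempt and no reset: what is moved stays moved. The work goes in short steps, Python scripts to look and compute and a tool call to move; the robot and the scene stay as the last step left them, time stands still between calls to the robot, and variables do not carry over. Pictures are saved under pics/ and viewed, and the job is handed in when it is done.

Besides the shell and the picture viewer there is one more tool, called as name(argument=value, ...), one argument or row to a line, values as JSON. arm_command: Moves the arm, as the interface text tells. Its arguments: {"type":"object","properties":{"rows":{"type":"array","items":{"type":"array"}}},"required":["rows"]}

```bash
ls; mkdir -p pics; python3 - <<'E'
from plant import r, vision, recognise
import cv2, numpy as np
s=r.state(); print(s)
for n in ["scene","top","wrist"]:
    im=vision.get_image(n); cv2.imwrite(f"pics/{n}0.png",im[:,:,::-1])
    m=vision.camera_model(n); print(n,m)
    for t in ["tray","muffin","cover","rail","tong_rest","tongs","mug","canister"]:
        print(t,[(d['p'],d['box']) for d in recognise(t,n)][:5])
E
```

```text
pics
{'time_s': 0.0, 'joint_positions': array([ 1.23826948,  0.70708129, -0.02763763,  1.48498397,  0.02196964,
        0.9508993 , -0.07550176]), 'joint_vel': array([-6.08434355e-04, -1.85953404e-03,  3.92846994e-05,  1.82069254e-03,
        3.23863663e-03,  2.47504439e-04,  1.22633500e-03]), 'joint_efforts': array([-2.27896766e-03, -8.83228254e+01,  1.23427257e+00, -2.36170453e+01,
        1.68799760e-02,  6.62480787e-03,  2.66746804e-05]), 'tcp_pos': array([ 0.16482047, -0.5506024 ,  0.23084327]), 'tool_rot': array([-0.56694557,  0.42257631, -0.42197036,  0.56740022]), 'contact_force': array([-0.50173172,  0.8382257 ,  0.67074551]), 'wrist_torque': array([0.00836926, 0.02700016, 0.00225333]), 'finger_gap': 1.0036839362028593}
scene {'fovy': 49.77774642576883, 'cx': 323.82564644232014, 'cy': 202.85093481254768, 'extrinsics': array([[ 0.0946881 ,  0.53186762, -0.84151708,  1.74472063],
       [ 0.99546742, -0.04305025,  0.08480148, -0.14913632],
       [ 0.00887564, -0.84573253, -0.53353323,  0.87801382],
       [ 0.        ,  0.        ,  0.        ,  1.        ]])}
tray [(0.93, [2
[... 1477 characters left out ...]
.5, 205.8, 37.7, 55.3]), (0.59, [394.4, 186.4, 36.1, 87.7])]
mug [(0.98, [465.8, 210.4, 41.4, 30.3]), (0.44, [305.6, 169.8, 32.3, 24.0])]
canister [(0.85, [97.0, 191.4, 61.2, 38.7])]
wrist {'fovy': 65.70646984690485, 'cx': 319.83833733590166, 'cy': 202.75704646829536, 'extrinsics': array([[ 2.84770422e-01, -9.06150951e-01, -3.12723937e-01,
         2.45825427e-01],
       [-9.58595510e-01, -2.68960917e-01, -9.35664148e-02,
        -5.26853251e-01],
       [ 6.74779069e-04,  3.26420709e-01, -9.45224347e-01,
         3.74926000e-01],
       [ 0.00000000e+00,  0.00000000e+00,  0.00000000e+00,
         1.00000000e+00]])}
tray []
muffin []
cover []
rail []
tong_rest []
tongs []
mug []
canister []
```

```bash
python3 - <<'E'
import cv2
a=cv2.imread("pics/top0.png")[120:290,80:530]; cv2.imwrite("pics/top0c.png",cv2.resize(a,None,fx=1.77,fy=1.77,interpolation=cv2.INTER_CUBIC))
a=cv2.imread("pics/scene0.png")[150:300,140:480]; cv2.imwrite("pics/scene0c.png",cv2.resize(a,None,fx=2.3,fy=2.3,interpolation=cv2.INTER_CUBIC))
E
```

```text
(no output)
```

View pics/top0c.png

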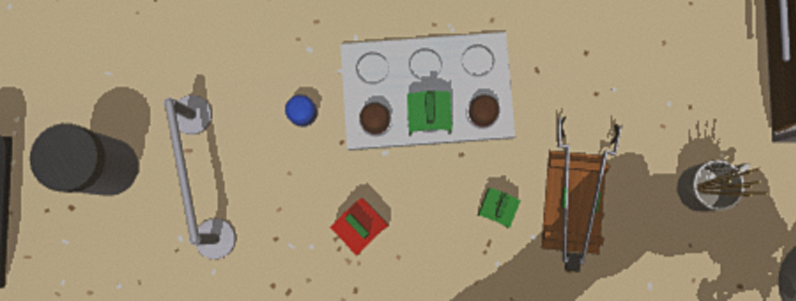

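View pics/scene0c.png

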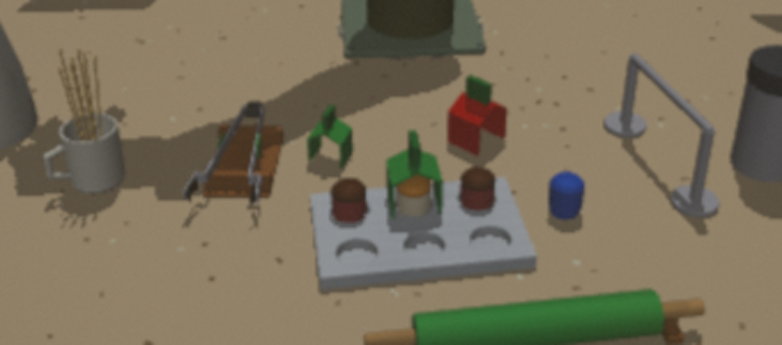

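View pics/wrist0.png

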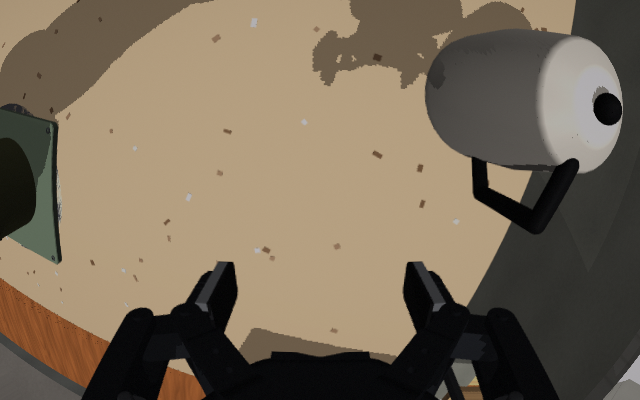

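View pics/top0.png

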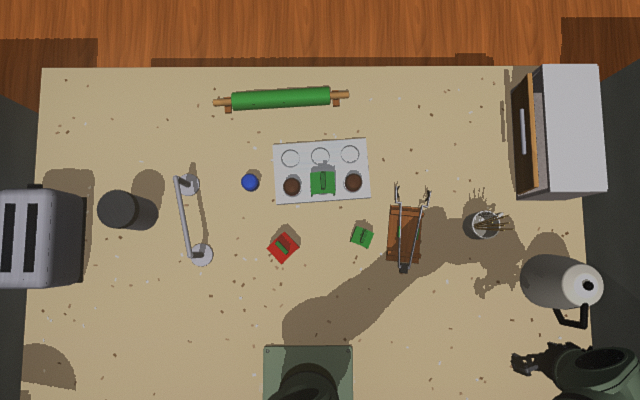

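```bash
cat > h.py <<'E'
import numpy as np, cv2
from scipy.spatial.transform import Rotation as R
M={}
def ray(m,u,v,fish=False):
    f=200/np.tan(np.radians(m['fovy'])/2)
    x,y=u-m['cx'],v-m['cy']
    if fish:
        rr=np.hypot(x,y); th=rr/f
        d=np.array([np.sin(th)*x/max(rr,1e-9),np.sin(th)*y/max(rr,1e-9),np.cos(th)])
    else: d=np.array([x/f,y/f,1.])
    E=np.array(m['extrinsics']); return E[:3,3],E[:3,:3]@d
def onz(m,u,v,z,fish=False):
    o,d=ray(m,u,v,fish); return (o+d*(z-o[2])/d[2])
def proj(m,p,fish=False):
    f=200/np.tan(np.radians(m['fovy'])/2)
    E=np.array(m['extrinsics']); c=E[:3,:3].T@(np.asarray(p)-E[:3,3])
    if fish:
        rr=np.hypot(c[0],c[1]); th=np.arctan2(rr,c[2]); return np.array([m['cx']+f*th*c[0]/rr,m['cy']+f*th*c[1]/rr])
    return np.array([m['cx']+f*c[0]/c[2],m['cy']+f*c[1]/c[2]])
def delta(s,target,yaw=None):
    """shift in tool axes (cm) to bring TCP to target"""
    T=R.from_quat(s['tool_rot']).as_matrix()
    return 100*T.T@(np.asarray(target)-s['tcp_pos'])
def xyaw(s):
    T=R.from_quat(s['tool_rot']).as_matrix(); return T
E
python3 - <<'E'
from h import *
from plant import r, vision
s=r.state(); print(s['time_s']); print(xyaw(s).round(3))
m=vision.camera_model('top')
P=lambda n,u,v,z:print(n,onz(m,u,v,z).round(3))
# crop px -> full
c=lambda x,y:(80+x/1.77,120+y/1.77)
for n,x,y,z in [('tray FL',342,43,.02),('tray FR',506,31,.02),('tray NR',515,137,.02),('tray NL',348,150,.02),
 ('fin far',430,91,.132),('fin near',431,123,.132),('rail far',170,102,.13),('rail near',195,240,.13),
 ('pivot',572,263,.046),('jawL',560,112,.046),('jawR',617,122,.046),('armL rest',567,150,.046),('armR rest',606,152,.046),
 ('padL',565,193,.038),('padR',597,197,.038),
 ('muffb',375,118,.066),('muffc',484,110,.066),('sgreen',499,207,.05),('red',360,226,.06)]:
    P(n,*c(x,y),z)
E
```

```text
1.35
[[ 0.287 -0.     0.958]
 [-0.958  0.     0.287]
 [-0.    -1.     0.   ]]
tray FL [0.739 0.104 0.02 ]
tray FR [ 0.759 -0.182  0.02 ]
tray NR [ 0.572 -0.195  0.02 ]
tray NL [0.551 0.093 0.02 ]
fin far [ 0.633 -0.047  0.132]
fin near [ 0.581 -0.048  0.132]
rail far [0.617 0.366 0.13 ]
rail near [0.4  0.32 0.13]
pivot [ 0.358 -0.282  0.046]
jawL [ 0.611 -0.268  0.046]
jawR [ 0.594 -0.364  0.046]
armL rest [ 0.546 -0.279  0.046]
armR rest [ 0.543 -0.344  0.046]
padL [ 0.474 -0.275  0.038]
padR [ 0.467 -0.328  0.038]
muffb [0.599 0.044 0.066]
muffc [ 0.612 -0.138  0.066]
sgreen [ 0.451 -0.162  0.05 ]
red [0.421 0.069 0.06 ]
```

arm_command(
  rows=[
    [0, [-35.6, -2, 56.8], 0.227],
    [0, [-35.6, -2, 56.8], 0.227],
    [0, [-35.6, -2, 56.8], 0.227],
    [0, [-35.6, -2, 56.8], 0.227],
    [0, [-35.6, -2, 56.8], 0.227],
    [0, [-35.6, -2, 56.8], 0.227],
    [0, [-35.6, -2, 56.8], 0.227],
    [0, [-35.6, -2, 56.8], 0.227],
    [0, [-35.6, -2, 56.8], 0.227],
    [0, [-35.6, -2, 56.8], 0.227],
    [0, [-35.6, -2, 56.8], 0.227],
    [0, [-35.6, -2, 56.8], 0.227],
  ],
)

```text
time_s: 2.85
tcp_pos: [0.6082, -0.0436, 0.2505]
tool_rot: [-0.516, 0.483, -0.482, 0.517]
contact_force: [-1.1, -1.8, -0.3]
finger_gap: 1.003
```

```bash
python3 - <<'E'
from h import *
from plant import r, vision
s=r.state(); T=xyaw(s);print(s['tcp_pos'],T.round(3))
m=vision.camera_model('wrist'); im=vision.get_image('wrist'); cv2.imwrite("pics/w1.png",im[:,:,::-1])
np.save('m_w1.npy',m,allow_pickle=True)
hsv=cv2.cvtColor(im,cv2.COLOR_RGB2HSV)
print(proj(m,[.607,-.047,.132],True),proj(m,s['tcp_pos'],True))
im=vision.get_image('top'); cv2.imwrite("pics/t1.png",im[:,:,::-1])
E
```

```text
[ 0.6081524  -0.04363084  0.2505477 ] [[ 0.068 -0.     0.998]
 [-0.998  0.001  0.068]
 [-0.001 -1.    -0.   ]]
[323.47784522 197.80975643] [319.68153871 264.46811694]
```

View pics/w1.png

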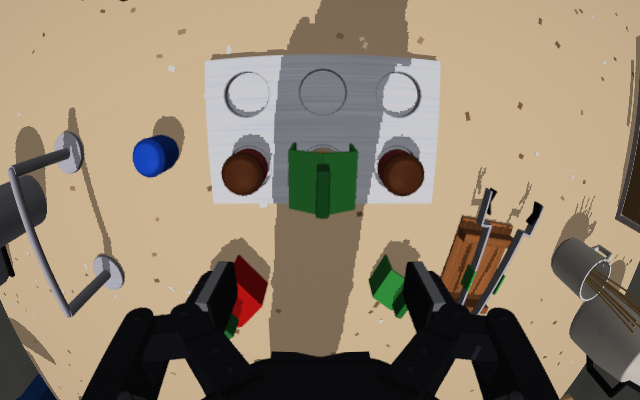

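```bash
python3 - <<'E'
import cv2
a=cv2.imread("pics/w1.png")
cv2.imwrite("pics/w1c.png",cv2.resize(a[135:230,270:380],None,fx=6,fy=6,interpolation=cv2.INTER_CUBIC))
cv2.imwrite("pics/w1r.png",cv2.resize(a[120:330,0:180],None,fx=2.8,fy=2.8,interpolation=cv2.INTER_CUBIC))
E
```

```text
(no output)
```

View pics/w1c.png

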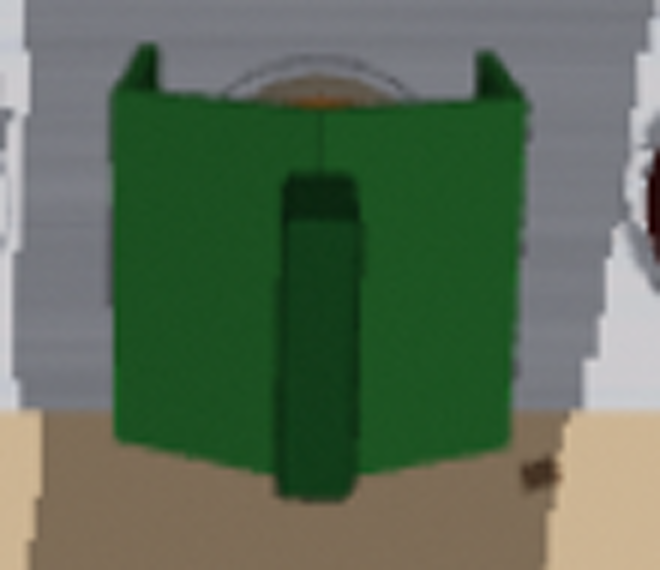

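View pics/w1r.png

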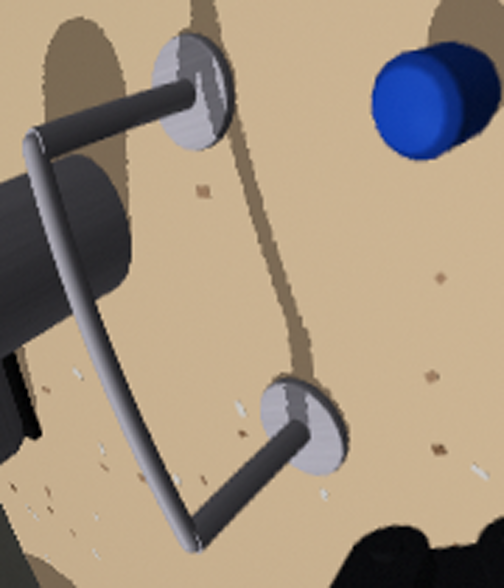

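```bash
python3 - <<'E'
from h import *
m=np.load('m_w1.npy',allow_pickle=True).item()
P=lambda n,u,v,z:print(n,onz(m,u,v,z,True).round(4))
P('fin far',323.3,170.8,.132);P('fin near',322.7,217.8,.132)
P('fin farL',318,170.8,.132);P('fin farR',329.5,170.8,.132)
P('cup far mid',322,92,.02);P('cupL',247,93,.02);P('cupR',398,95,.02)
P('muffL',243,173,.066);P('muffR',404,172,.066)
P('rail far',33/2.8,120+145/2.8,.13);P('rail near',195/2.8,120+543/2.8,.13)
P('foot far',188/2.8,120+92/2.8,.006);P('foot near',301/2.8,120+430/2.8,.006)
E
```

```text
fin far [ 0.6316 -0.0451  0.132 ]
fin near [ 0.5878 -0.0476  0.132 ]
fin farL [ 0.6313 -0.0405  0.132 ]
fin farR [ 0.632  -0.0505  0.132 ]
cup far mid [ 0.702 -0.04   0.02 ]
cupL [0.6973 0.0502 0.02  ]
cupR [ 0.7072 -0.1317  0.02  ]
muffL [0.6086 0.0419 0.066 ]
muffR [ 0.6218 -0.1367  0.066 ]
rail far [0.6179 0.3688 0.13  ]
rail near [0.4002 0.3193 0.13  ]
foot far [0.6173 0.3698 0.006 ]
foot near [0.3996 0.3237 0.006 ]
```

arm_command(
  rows=[
    [0, [0.28, 6, 0.16], 0.011],
    [0, [0.28, 12, 0.16], 0.011],
    [0, [0.28, 15, 0.16], 0.011],
    [0, [0.28, 15, 0.16], 0.011],
    [0, [0.28, 15, 0.16], 0.011],
    [1, [0.28, 15, 0.16], 0.011],
    [1, [0.28, 15, 0.16], 0.011],
    [1, [0.28, 15, 0.16], 0.011],
    [1, [0.28, 15, 0.16], 0.011],
    [1, [0.28, 15, 0.16], 0.011],
    [1, [0.28, 15, 0.16], 0.011],
    [1, [0.28, 15, 0.16], 0.011],
  ],
)

```text
time_s: 4.45
tcp_pos: [0.6084, -0.05, 0.101]
tool_rot: [0.513, -0.487, 0.487, -0.513]
contact_force: [0.2, 0.4, -1.0]
finger_gap: 0.128
```

arm_command(
  rows=[
    [1, [0, -3, 0], 0],
    [1, [0, -6, 0], 0],
    [1, [0, -10, 0], 0],
    [1, [0, -15, 0], 0],
    [1, [0, -16, 0], 0],
    [1, [0, -16, 0], 0],
  ],
)

```text
time_s: 5.2
tcp_pos: [0.6085, -0.0499, 0.2609]
tool_rot: [0.513, -0.487, 0.487, -0.513]
contact_force: [0.3, -0.6, -0.7]
finger_gap: 0.134
```

```bash
python3 - <<'E'
from h import *
from plant import r, vision
s=r.state(); T=xyaw(s);print(s['tcp_pos'],T.round(3),s['finger_gap'])
m=vision.camera_model('wrist'); im=vision.get_image('wrist'); cv2.imwrite("pics/w2.png",im[:,:,::-1])
np.save('m_w2.npy',m,allow_pickle=True)
im=vision.get_image('scene'); cv2.imwrite("pics/s2.png",cv2.resize(im[130:300,200:500,::-1],None,fx=2.5,fy=2.5,interpolation=cv2.INTER_CUBIC))
E
```

```text
[ 0.60845462 -0.0498862   0.26086172] [[ 0.053 -0.     0.999]
 [-0.999 -0.     0.053]
 [ 0.    -1.    -0.   ]] 0.1341344053621344
```

View pics/w2.png

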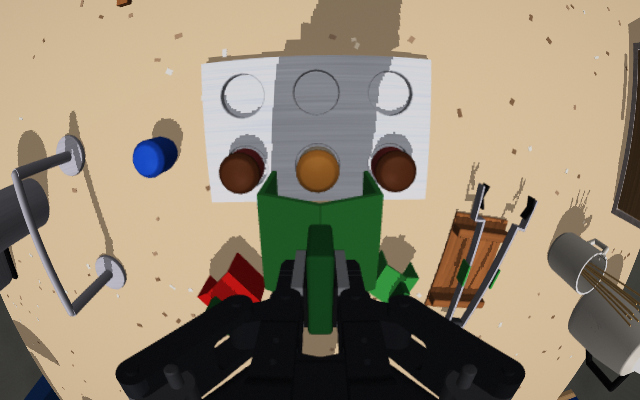

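View pics/s2.png

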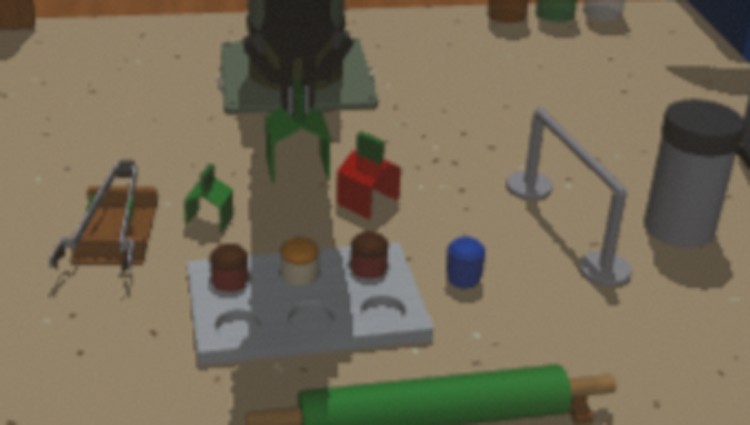

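```bash
python3 - <<'E'
from h import *
m=np.load('m_w2.npy',allow_pickle=True).item()
a=cv2.imread("pics/w2.png")
cv2.imwrite("pics/w2c.png",cv2.resize(a[160:345,240:400],None,fx=3.2,fy=3.2,interpolation=cv2.INTER_CUBIC))
P=lambda n,u,v,z:print(n,onz(m,u,v,z,True).round(4))
P('fin far',320,251,.292);P('fin near',320,334,.292)
P('muffin',317.5,170,.06)
P('rail far',14,174,.13);P('rail near',72,313,.13)
T=onz(m,320,251,.292,True)
print(proj(m,[.6085,-.05,.2609],True))
E
```

```text
fin far [ 0.6332 -0.0487  0.292 ]
fin near [ 0.5869 -0.0511  0.292 ]
muffin [ 0.6133 -0.0473  0.06  ]
rail far [0.6187 0.3716 0.13  ]
rail near [0.3993 0.3218 0.13  ]
[319.94460925 264.43839561]
```

View pics/w2c.png

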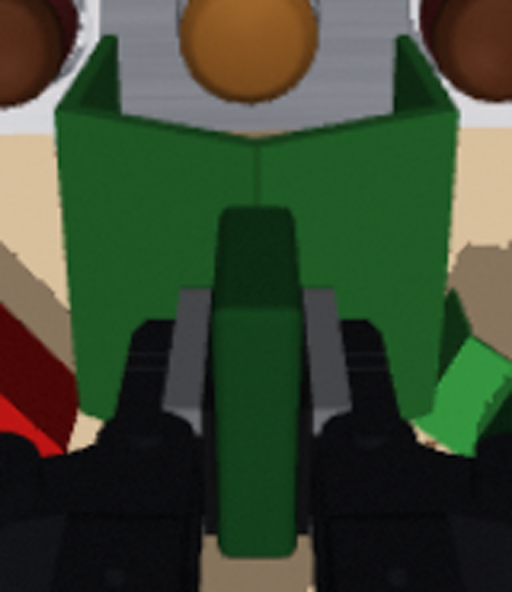

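arm_command(
  rows=[
    [1, [-4, 0, -0.8], -0.02],
    [1, [-9, 0, -1.8], -0.04],
    [1, [-14, 0, -2.8], -0.06],
    [1, [-19, 0, -3.8], -0.08],
    [1, [-24, 0, -4.8], -0.1],
    [1, [-29, 0, -5.8], -0.12],
    [1, [-34, 0, -6.8], -0.15],
    [1, [-38, 0, -7.6], -0.17],
    [1, [-40, 0, -8], -0.17],
    [1, [-40, 0, -8], -0.17],
    [1, [-40, 0, -8], -0.17],
  ],
)

```text
time_s: 6.68
tcp_pos: [0.5076, 0.3439, 0.2596]
tool_rot: [0.553, -0.442, 0.441, -0.551]
contact_force: [0.5, -0.1, -1.0]
finger_gap: 0.131
```

```bash
python3 - <<'E'
from h import *
from plant import r, vision
s=r.state(); T=xyaw(s);print(s['time_s'],s['tcp_pos'],T.round(3),s['finger_gap'])
m=vision.camera_model('wrist'); im=vision.get_image('wrist'); cv2.imwrite("pics/w3.png",im[:,:,::-1])
np.save('m_w3.npy',m,allow_pickle=True)
for p in ([.618,.370,.13],[.400,.3205,.13]): print(proj(m,p,True))
im=vision.get_image('top'); cv2.imwrite("pics/t3.png",cv2.resize(im[120:320,80:330,::-1],None,fx=2.5,fy=2.5,interpolation=cv2.INTER_CUBIC))
im=vision.get_image('scene'); cv2.imwrite("pics/s3.png",cv2.resize(im[100:270,320:570,::-1],None,fx=3,fy=3,interpolation=cv2.INTER_CUBIC))
E
```

```text
6.675 [0.50760709 0.34389569 0.25955015] [[ 0.219 -0.003  0.976]
 [-0.976 -0.001  0.219]
 [ 0.001 -1.    -0.003]] 0.13064992671045783
[317.67502167  66.65027554]
[318.98889282 291.03596704]
```

View pics/w3.png

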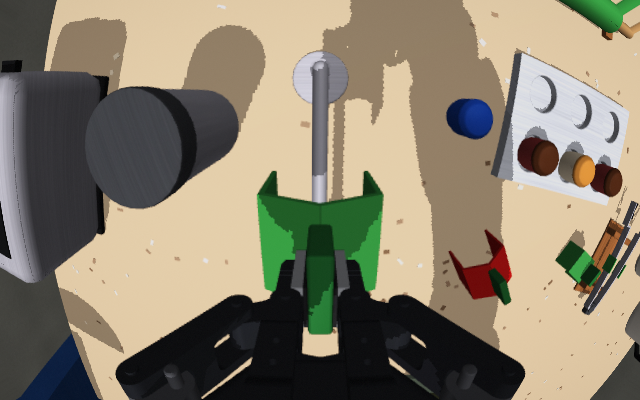

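View pics/s3.png

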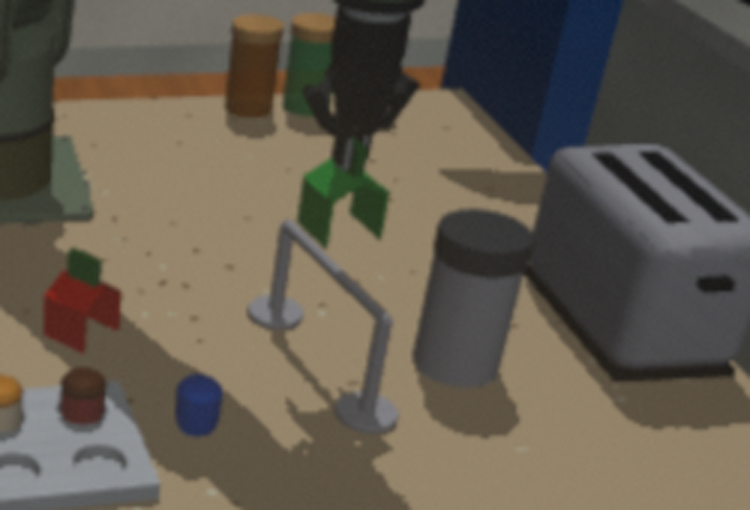

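View pics/t3.png

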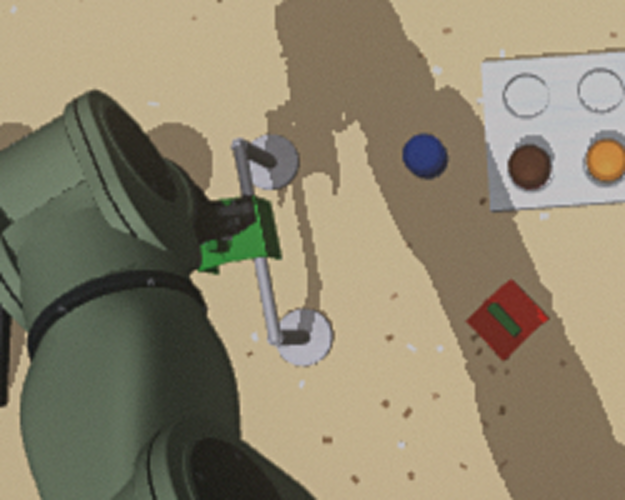

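arm_command(
  rows=[
    [1, [0, 3, 0], 0],
    [1, [0, 6, 0], 0],
    [1, [0, 8.5, 0], 0],
    [1, [0, 10.5, 0], 0],
    [1, [0, 11.4, 0], 0],
    [1, [0, 11.4, 0], 0],
    [1, [0, 11.4, 0], 0],
  ],
)

```text
time_s: 7.7
tcp_pos: [0.5076, 0.3443, 0.1467]
tool_rot: [0.552, -0.442, 0.441, -0.552]
contact_force: [0.9, -0.4, -0.6]
finger_gap: 0.129
```

```bash
python3 - <<'E'
from h import *
from plant import r, vision
s=r.state(); T=xyaw(s);print(s['time_s'],s['tcp_pos'],T.round(3),s['finger_gap'],s['contact_force'])
im=vision.get_image('scene'); cv2.imwrite("pics/s4.png",cv2.resize(im[150:250,380:500,::-1],None,fx=5,fy=5,interpolation=cv2.INTER_CUBIC))
E
```

```text
7.7 [0.50757606 0.34426111 0.14665112] [[ 0.219 -0.002  0.976]
 [-0.976 -0.     0.219]
 [-0.    -1.    -0.002]] 0.12904715803342068 [ 0.85614206 -0.39469746 -0.62207103]
```

View pics/s4.png

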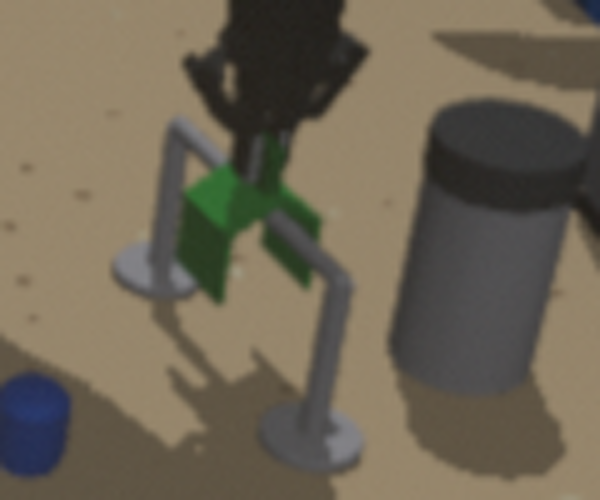

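arm_command(
  rows=[
    [1, [0, 0.2, 0], 0],
    [1, [0, 0.3, 0], 0],
    [1, [0, 0.3, 0], 0],
    [0.75, [0, 0.3, 0], 0],
    [0.6, [0, 0.3, 0], 0],
    [0.4, [0, 0.3, 0], 0],
    [0.4, [0, 0.2, 0], 0],
    [0.4, [0, 0.2, 0], 0],
  ],
)

```text
time_s: 8.75
tcp_pos: [0.5076, 0.3443, 0.1447]
tool_rot: [0.552, -0.442, 0.441, -0.552]
contact_force: [0.4, -0.1, -1.0]
finger_gap: 0.603
```

```bash
python3 - <<'E'
from h import *
from plant import r, vision
s=r.state(); T=xyaw(s);print(s['time_s'],s['tcp_pos'],s['finger_gap'],s['contact_force'])
im=vision.get_image('wrist'); cv2.imwrite("pics/w5.png",im[:,:,::-1])
im=vision.get_image('scene'); cv2.imwrite("pics/s5.png",cv2.resize(im[150:250,380:500,::-1],None,fx=5,fy=5,interpolation=cv2.INTER_CUBIC))
E
```

```text
8.75 [0.50756361 0.34432721 0.14470444] 0.6034386740104691 [ 0.38999312 -0.09284999 -0.98350269]
```

View pics/s5.png

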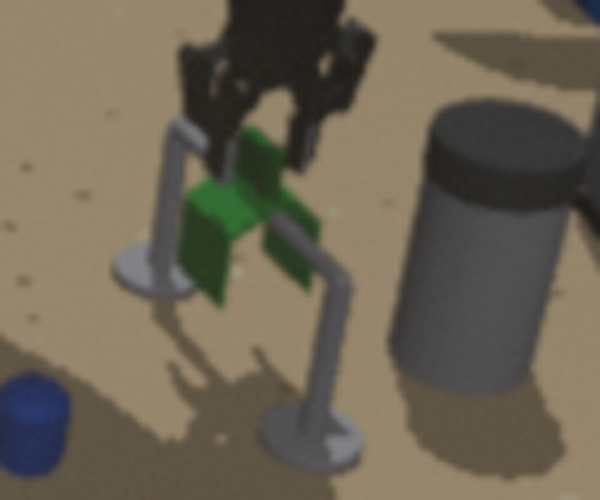

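View pics/w5.png

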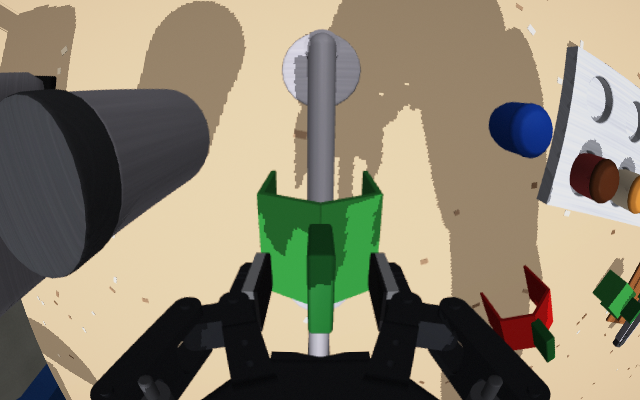

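arm_command(
  rows=[
    [0, [0, -3, 0], 0],
    [0, [0, -8, 0], 0],
    [0, [0, -13, 0], 0],
    [0, [5, -13, -1.5], 0.03],
    [0, [11, -13, -3.3], 0.06],
    [0, [17, -13, -5], 0.1],
    [0, [23, -13, -6.8], 0.13],
    [0, [29, -13, -8.6], 0.17],
    [0, [35, -13, -10.4], 0.2],
    [0, [41, -13, -12.1], 0.24],
    [0, [47, -12, -13.9], 0.27],
    [0, [53, -10, -15.7], 0.31],
  ],
)

```text
time_s: 10.35
tcp_pos: [0.471, -0.2051, 0.2462]
tool_rot: [0.477, -0.522, 0.522, -0.477]
contact_force: [0.8, 0.6, 0.4]
finger_gap: 0.997
```

```bash
python3 - <<'E'
from h import *
from plant import r, vision
s=r.state(); T=xyaw(s);print(s['time_s'],s['tcp_pos'],s['finger_gap'],T.round(3))
print(delta(s,[.465,-.298,.2]))
im=vision.get_image('scene'); cv2.imwrite("pics/s6.png",cv2.resize(im[150:250,380:500,::-1],None,fx=4,fy=4,interpolation=cv2.INTER_CUBIC))
E
```

```text
10.35 [ 0.47095745 -0.20510811  0.24620745] 0.9967511477951941 [[-0.09  -0.     0.996]
 [-0.996 -0.    -0.09 ]
 [ 0.    -1.    -0.   ]]
[9.30307327 4.62490059 0.2415449 ]
```

View pics/s6.png

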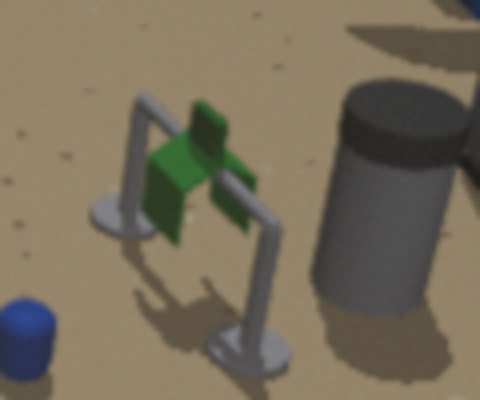

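arm_command(
  rows=[
    [0, [5, 1.5, 0.1], 0.03],
    [0, [9.3, 2.5, 0.2], 0.05],
    [0, [9.3, 2.5, 0.2], 0.05],
    [0, [9.3, 2.5, 0.2], 0.05],
  ],
)

```text
time_s: 10.9
tcp_pos: [0.461, -0.3051, 0.2193]
tool_rot: [-0.463, 0.536, -0.536, 0.459]
contact_force: [-0.0, -0.1, 0.2]
finger_gap: 0.999
```

```bash
python3 - <<'E'
from h import *
from plant import r, vision
s=r.state(); T=xyaw(s);print(s['time_s'],s['tcp_pos'],s['finger_gap'],T.round(3))
m=vision.camera_model('wrist'); im=vision.get_image('wrist'); cv2.imwrite("pics/w7.png",im[:,:,::-1])
np.save('m_w7.npy',m,allow_pickle=True)
cv2.imwrite("pics/w7c.png",cv2.resize(im[60:360,220:420,::-1],None,fx=2,fy=2,interpolation=cv2.INTER_CUBIC))
print([(d['p'],d['box']) for n in ('tongs','tongs_grip','tongs_jaws') for d in recognise(n,'wrist')])
E
```

```text
10.9 [ 0.46098409 -0.30511504  0.21925099] 0.998630729999133 [[-0.149 -0.004  0.989]
 [-0.989 -0.003 -0.149]
 [ 0.004 -1.    -0.003]]Traceback (most recent call last):
  File "<stdin>", line 7, in <module>
NameError: name 'recognise' is not defined
```

View pics/w7.png

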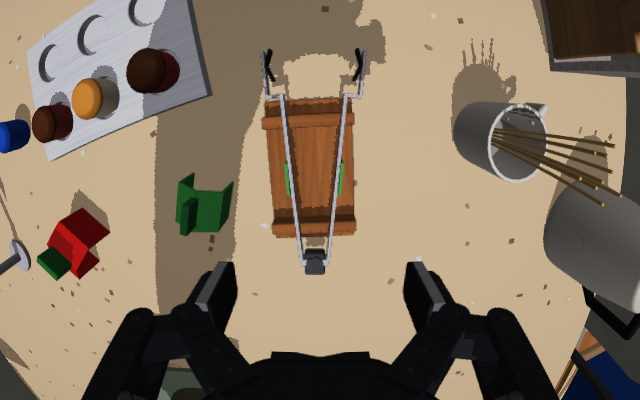

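View pics/w7c.png

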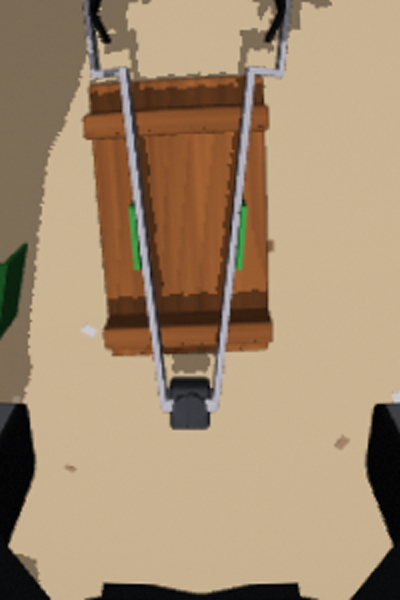

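```bash
python3 - <<'E'
from h import *
from plant import r, vision
m=np.load('m_w7.npy',allow_pickle=True).item()
P=lambda u,v,z:onz(m,u,v,z,True)
a=P(287.5,178.5,.048);b=P(340.5,178.5,.048);p=P(315,258,.046);j1=P(267,66,.046);j2=P(361,66,.046)
e1=P(262.5,96,.046);e2=P(363,96,.046)
for n,q in zip('a b p j1 j2 e1 e2'.split(),(a,b,p,j1,j2,e1,e2)): print(n,q.round(4))
g=(a+b)/2; j=(j1+j2)/2
print('grip',g.round(4),'w',np.linalg.norm(a-b),'jaw',j,'jw',np.linalg.norm(j1-j2))
for q1,q2 in((p,j),(p,g),(g,j)): d=q2-q1; print(np.linalg.norm(d),np.arctan2(d[1],d[0]))
s=r.state(); d=(j-p)/np.linalg.norm(j-p);print(d); 
E
```

```text
a [ 0.4684 -0.2727  0.048 ]
b [ 0.4598 -0.3278  0.048 ]
p [ 0.3691 -0.2862  0.046 ]
j1 [ 0.5875 -0.2717  0.046 ]
j2 [ 0.5728 -0.3648  0.046 ]
e1 [ 0.5578 -0.2621  0.046 ]
e2 [ 0.5419 -0.3624  0.046 ]
grip [ 0.4641 -0.3002  0.048 ] w 0.05575931841817739 jaw [ 0.58016452 -0.31823306  0.046     ] jw 0.09424111470893555
0.21348576977204375 -0.15061500471380282
0.09605424450689255 -0.14640410120005617
0.11747092337142347 -0.15405794772354017
[ 0.98867899 -0.1500462   0.        ]
```

arm_command(
  rows=[
    [0, [-0.5, 5, 0.2], 0],
    [0, [-0.5, 9, 0.2], 0],
    [0, [-0.5, 11, 0.2], 0],
    [0, [-0.5, 11, 0.2], 0],
  ],
)

```text
time_s: 11.45
tcp_pos: [0.4636, -0.2994, 0.1089]
tool_rot: [-0.464, 0.536, -0.535, 0.46]
contact_force: [0.1, 0.3, 0.5]
finger_gap: 1.001
```

```bash
python3 - <<'E'
from h import *
from plant import r, vision
s=r.state(); T=xyaw(s);print(s['time_s'],s['tcp_pos'],s['finger_gap'],T.round(3))
print(delta(s,[.4641,-.3002,.016]))
m=vision.camera_model('wrist'); im=vision.get_image('wrist'); cv2.imwrite("pics/w8.png",im[:,:,::-1])
np.save('m_w8.npy',m,allow_pickle=True)
E
```

```text
11.45 [ 0.46355504 -0.29939998  0.10887948] 1.0012395668132548 [[-0.147 -0.005  0.989]
 [-0.989 -0.002 -0.147]
 [ 0.003 -1.    -0.004]]
[0.04353735 9.28773935 0.10655146]
```

View pics/w8.png

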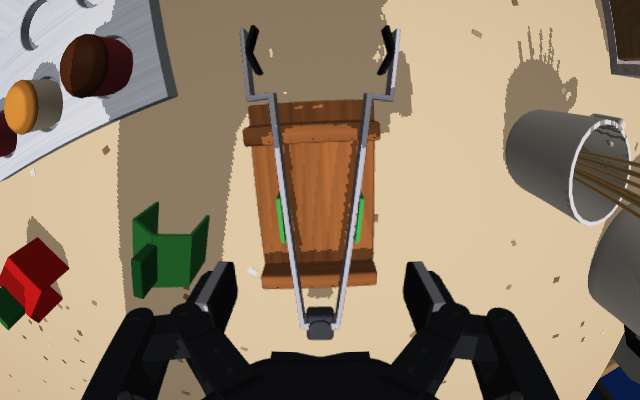

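```bash
python3 - <<'E'
from h import *
m=np.load('m_w8.npy',allow_pickle=True).item()
P=lambda u,v,z=.048:onz(m,u,v,z,True).round(4)
print(P(277,197),P(285,242),P(363,197),P(355,242),P(280.5,219.5),P(359.5,219.5),P(320,324,.046),P(249,65,.046),P(392,65,.046))
E
```

```text
[ 0.4858 -0.2728  0.048 ] [ 0.4506 -0.2717  0.048 ] [ 0.4768 -0.3321  0.048 ] [ 0.4428 -0.3228  0.048 ] [ 0.4688 -0.2719  0.048 ] [ 0.4602 -0.3279  0.048 ] [ 0.366  -0.2851  0.046 ] [ 0.5784 -0.2698  0.046 ] [ 0.5644 -0.363   0.046 ]
```

arm_command(
  rows=[
    [0, [0, 4, 0.1], 0],
    [0, [0, 7, 0.1], 0],
    [0, [0, 9, 0.1], 0],
    [0, [0, 9.2, 0.1], 0],
    [0, [0, 9.2, 0.1], 0],
    [0.2, [0, 9.2, 0.1], 0],
    [0.3, [0, 9.2, 0.1], 0],
    [0.4, [0, 9.2, 0.1], 0],
    [0.4, [0, 9.2, 0.1], 0],
    [0.4, [0, 9.2, 0.1], 0],
    [0.4, [0, 9.2, 0.1], 0],
  ],
)

```text
time_s: 12.88
tcp_pos: [0.4652, -0.3007, 0.019]
tool_rot: [0.463, -0.535, 0.536, -0.46]
contact_force: [-0.2, 0.3, 13.7]
finger_gap: 0.6
```

```bash
python3 - <<'E'
from h import *
from plant import r, vision
s=r.state(); T=xyaw(s);print(s['time_s'],s['tcp_pos'],s['finger_gap'],s['contact_force'])
m=vision.camera_model('wrist'); im=vision.get_image('wrist'); cv2.imwrite("pics/w9.png",im[:,:,::-1])
np.save('m_w9.npy',m,allow_pickle=True)
E
```

```text
12.875 [ 0.46521632 -0.30070275  0.01895549] 0.6001652179454776 [-0.22831785  0.28228122 13.71569059]
```

View pics/w9.png

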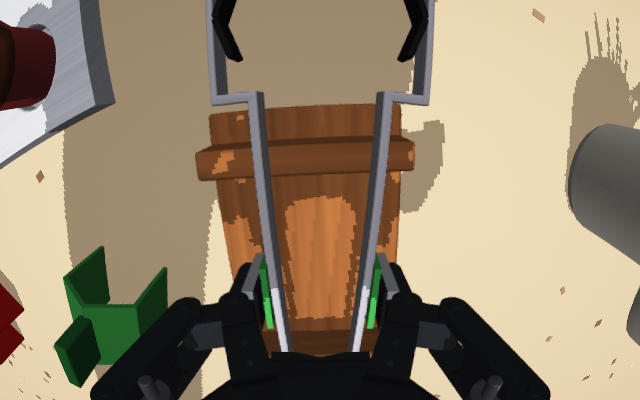

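arm_command(
  rows=[
    [0.4, [0, -0.5, 0], 0],
    [0.4, [0, -2, 0], 0],
    [0.4, [0, -4, 0], 0],
    [0.4, [0, -6, 0], 0],
    [0.4, [0, -6, 0], 0],
  ],
)

```text
time_s: 13.55
tcp_pos: [0.4659, -0.3008, 0.0807]
tool_rot: [0.463, -0.534, 0.537, -0.46]
contact_force: [0.7, 0.4, -1.2]
finger_gap: 0.602
```

```bash
python3 - <<'E'
from h import *
from plant import r, vision
s=r.state(); T=xyaw(s);print(s['time_s'],s['tcp_pos'],s['finger_gap'],s['contact_force'],s['wrist_torque'])
m=vision.camera_model('wrist'); im=vision.get_image('wrist'); cv2.imwrite("pics/w10.png",im[:,:,::-1])
np.save('m_w10.npy',m,allow_pickle=True)
im=vision.get_image('scene'); cv2.imwrite("pics/s10.png",cv2.resize(im[150:270,180:330,::-1],None,fx=4,fy=4,interpolation=cv2.INTER_CUBIC))
E
```

```text
13.55 [ 0.46588713 -0.3008025   0.08070962] 0.6020088893449226 [ 0.68865702  0.41458174 -1.16403923] [ 0.03911632 -0.0380182  -0.03576078]
```

View pics/w10.png

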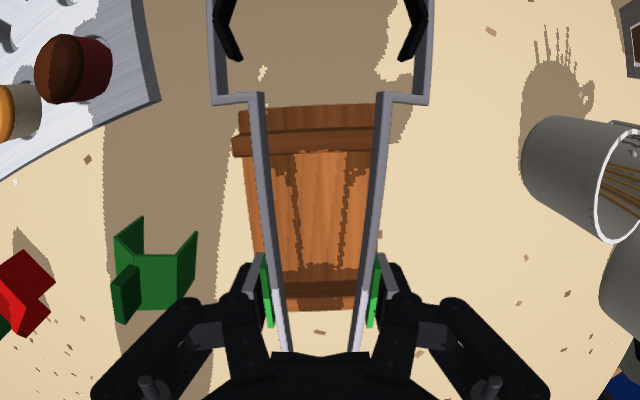

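View pics/s10.png

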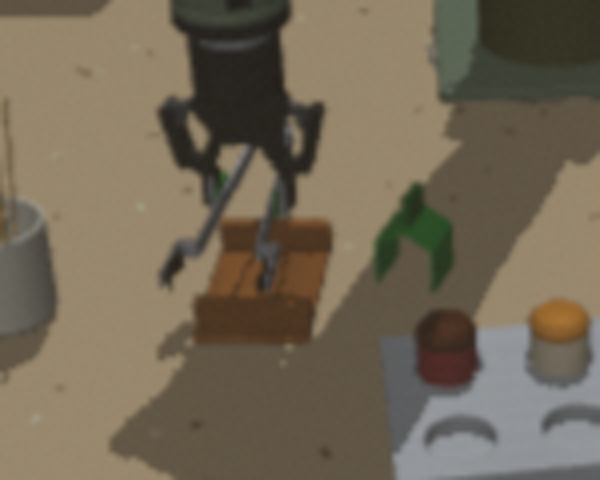

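arm_command(
  rows=[
    [0.4, [0, -4, 0], 0],
    [0.4, [-2, -7, 0], 0],
    [0.4, [-6, -7, -0.2], -0.05],
    [0.4, [-11, -7, -0.4], -0.1],
    [0.4, [-16, -7, -0.6], -0.15],
    [0.4, [-21, -7, -0.9], -0.2],
    [0.4, [-24, -7, -1], -0.204],
    [0.4, [-24.9, -7, -1], -0.204],
    [0.4, [-24.9, -7, -1], -0.204],
    [0.4, [-24.9, -7, -1], -0.204],
  ],
)

```text
time_s: 14.9
tcp_pos: [0.492, -0.0535, 0.1478]
tool_rot: [0.515, -0.486, 0.487, -0.512]
contact_force: [-0.7, 0.7, -1.0]
finger_gap: 0.603
```

```bash
python3 - <<'E'
from h import *
from plant import r, vision
s=r.state(); T=xyaw(s);print(s['time_s'],s['tcp_pos'],s['finger_gap'],s['contact_force'],T.round(3))
m=vision.camera_model('wrist'); im=vision.get_image('wrist'); cv2.imwrite("pics/w11.png",im[:,:,::-1])
np.save('m_w11.npy',m,allow_pickle=True)
im=vision.get_image('scene'); cv2.imwrite("pics/s11.png",cv2.resize(im[150:280,240:400,::-1],None,fx=4,fy=4,interpolation=cv2.INTER_CUBIC))
im=vision.get_image('top'); cv2.imwrite("pics/t11.png",cv2.resize(im[120:280,240:400,::-1],None,fx=4,fy=4,interpolation=cv2.INTER_CUBIC))
E
```

```text
14.9 [ 0.49203333 -0.05351039  0.14782718] 0.6025517091749752 [-0.69919879  0.70520305 -1.0138553 ] [[ 0.055 -0.002  0.999]
 [-0.998 -0.005  0.055]
 [ 0.005 -1.    -0.002]]
```

View pics/w11.png

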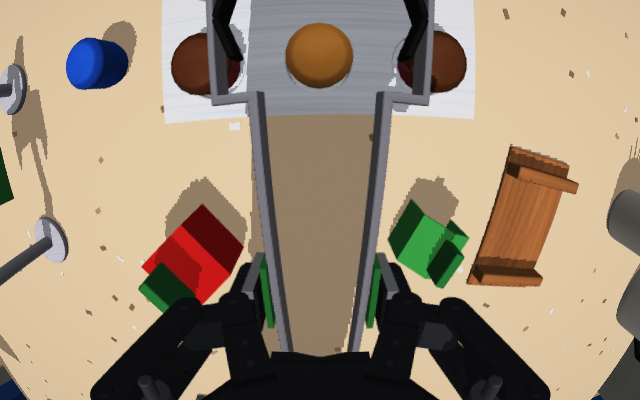

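View pics/s11.png

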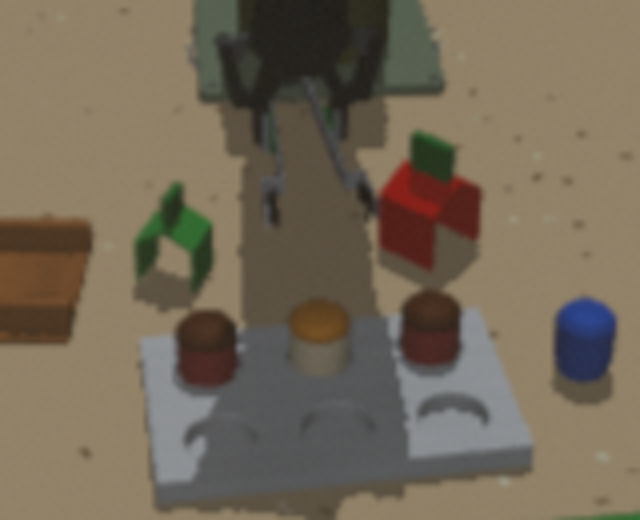

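View pics/t11.png

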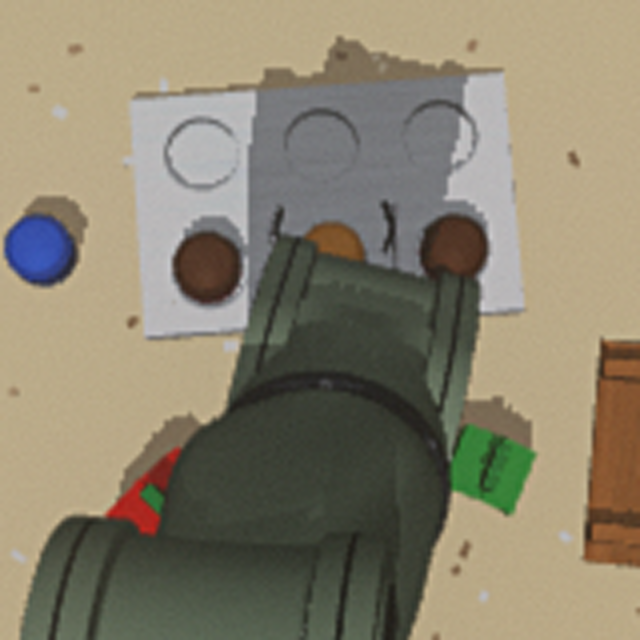

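```bash
python3 - <<'E'
from h import *
from plant import vision
m=np.load('m_w11.npy',allow_pickle=True).item()
im=cv2.imread('pics/w11.png'); hsv=cv2.cvtColor(im,cv2.COLOR_BGR2HSV)
k=((hsv[...,0]>8)&(hsv[...,0]<22)&(hsv[...,1]>150)).astype(np.uint8); k[:, :270]=0;k[:,370:]=0;k[110:]=0
ys,xs=np.nonzero(k); print(xs.min(),xs.max(),ys.min(),ys.max(),xs.mean(),ys.mean())
for z in (.052,.058,.062): print(onz(m,xs.mean(),ys.mean(),z,True).round(4))
print('L/R/near at z.052',onz(m,xs.min(),ys.mean(),.052,True),onz(m,xs.max(),ys.mean(),.052,True),onz(m,xs.mean(),ys.max(),.052,True),onz(m,xs.mean(),ys.min(),.06,True))
# predicted: jaw points at height
print(proj(m,[.612,-.0465,.06],True))
t=vision.camera_model('top')
for u,v in((278,220),(390,225)): print('jaw',onz(t,240+u/4,120+v/4,.175))
print('muff',onz(t,240+334/4,120+250/4,.066))
E
```

```text
286 351 23 87 318.7273273273273 54.83213213213213
[ 0.6111 -0.047   0.052 ]
[ 0.6103 -0.047   0.058 ]
[ 0.6097 -0.0471  0.062 ]
L/R/near at z.052 [ 0.61027251 -0.02235809  0.052     ] [ 0.61281942 -0.07129783  0.052     ] [ 0.58609244 -0.04833035  0.052     ] [ 0.63467857 -0.04576027  0.06      ]
[318.10140646  52.16684886]
jaw [ 0.61510239 -0.00967889  0.175     ]
jaw [ 0.61130041 -0.08545993  0.175     ]
muff [ 0.61144981 -0.04956084  0.066     ]
```

arm_command(
  rows=[
    [0.4, [0, 2, 0], 0],
    [0.4, [0, 4, 0], 0],
    [0.4, [0, 6, 0], 0],
    [0.4, [0, 8, 0], 0],
    [0.4, [0, 9.5, 0], 0],
    [0.4, [0, 11, 0], 0],
    [0.4, [0, 12, 0], 0],
    [0.4, [0, 12.5, 0], 0],
    [0.4, [0, 12.5, 0], 0],
    [0.4, [0, 12.5, 0], 0],
  ],
)

```text
time_s: 16.3
tcp_pos: [0.4921, -0.0537, 0.0233]
tool_rot: [0.515, -0.485, 0.487, -0.512]
contact_force: [-1.1, 0.1, -2.0]
finger_gap: 0.603
```

```bash
python3 - <<'E'
from h import *
from plant import r, vision
s=r.state(); T=xyaw(s);print(s['time_s'],s['tcp_pos'],s['finger_gap'],s['contact_force'],T.round(3))
im=vision.get_image('wrist'); cv2.imwrite("pics/w12.png",im[:,:,::-1])
im=vision.get_image('scene'); cv2.imwrite("pics/s12.png",cv2.resize(im[180:280,260:400,::-1],None,fx=5,fy=5,interpolation=cv2.INTER_CUBIC))
E
```

```text
16.3 [ 0.49207036 -0.05371052  0.02327782] 0.6029165815872419 [-1.058636    0.08729768 -1.98457159] [[ 0.055 -0.001  0.998]
 [-0.998 -0.004  0.055]
 [ 0.004 -1.    -0.001]]
```

View pics/w12.png

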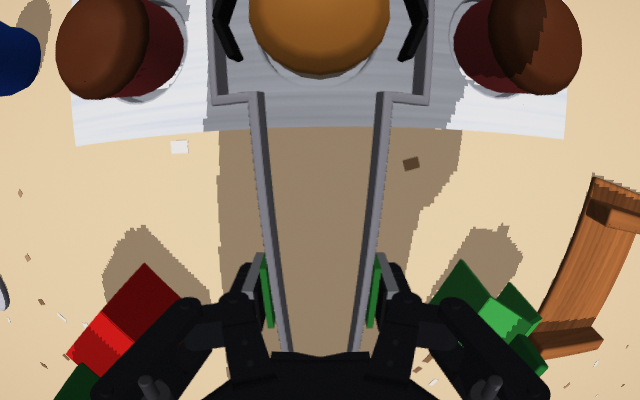

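View pics/s12.png

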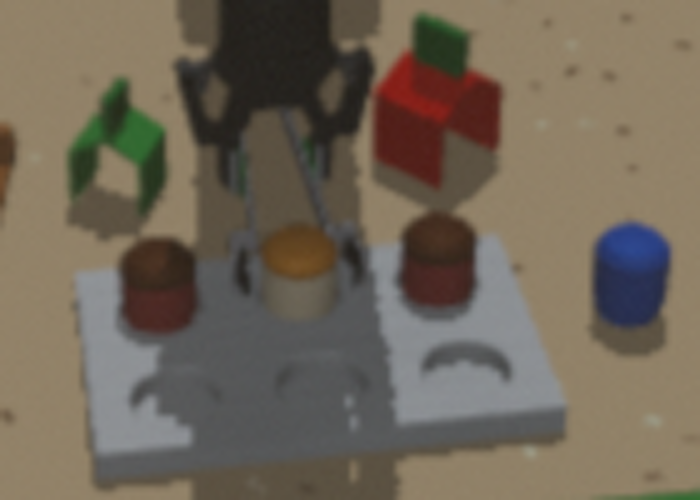

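arm_command(
  rows=[
    [0.44, [0, 0, 0], 0],
    [0.47, [0, 0, 0], 0],
    [0.5, [0, 0, 0], 0],
    [0.53, [0, 0, 0], 0],
    [0.56, [0, 0, 0], 0],
    [0.6, [0, 0, 0], 0],
    [0.6, [0, 0, 0], 0],
    [0.6, [0, 0, 0], 0],
  ],
)

```text
time_s: 17.4
tcp_pos: [0.4921, -0.0536, 0.0233]
tool_rot: [0.515, -0.485, 0.487, -0.512]
contact_force: [0.5, 0.8, 0.1]
finger_gap: 0.45
```

```bash
python3 - <<'E'
from h import *
from plant import r, vision
s=r.state(); T=xyaw(s);print(s['time_s'],s['tcp_pos'],s['finger_gap'],s['contact_force'],s['wrist_torque'])
im=vision.get_image('wrist'); cv2.imwrite("pics/w13.png",im[:,:,::-1])
im=vision.get_image('scene'); cv2.imwrite("pics/s13.png",cv2.resize(im[180:280,260:400,::-1],None,fx=5,fy=5,interpolation=cv2.INTER_CUBIC))
E
```

```text
17.4 [ 0.49210649 -0.05361347  0.02327798] 0.4496289306628481 [0.52975851 0.79893649 0.13868975] [ 0.15845577 -0.08197616  0.05957735]
```

View pics/w13.png

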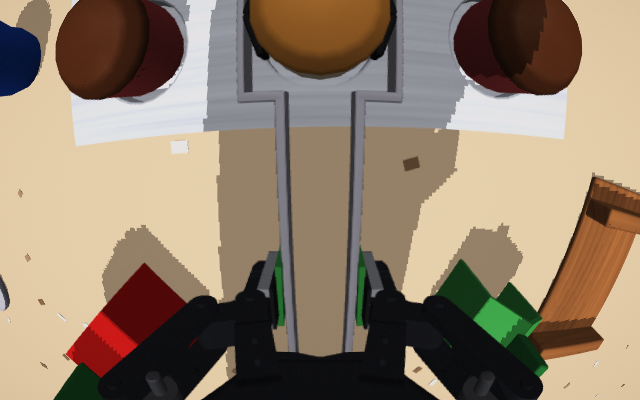

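View pics/s13.png

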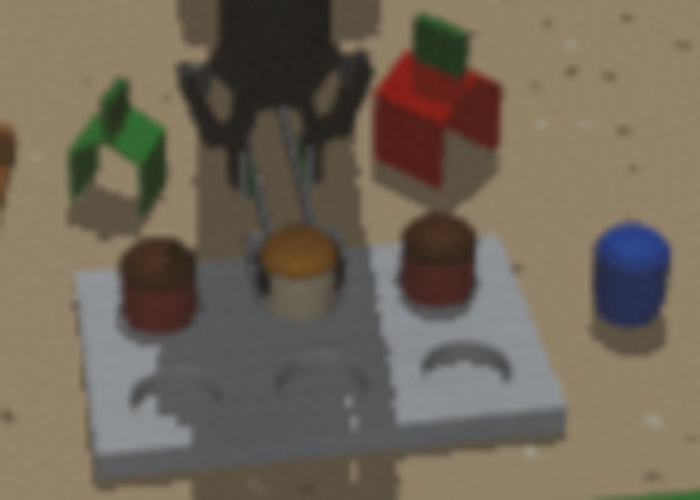

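arm_command(
  rows=[
    [0.6, [0, -0.5, 0], 0],
    [0.6, [0, -1.5, 0], 0],
    [0.6, [0, -3, 0], 0],
    [0.6, [0, -5, 0], 0],
    [0.6, [0, -7, 0], 0],
    [0.6, [0, -9, 0], 0],
    [0.6, [0, -11, 0], 0],
    [0.6, [0, -12.5, 0], 0],
    [0.6, [0, -13, 0], 0],
    [0.6, [0, -13, 0], 0],
    [0.6, [0, -13, 0], 0],
    [0.6, [0, -13, 0], 0],
  ],
)

```text
time_s: 19.0
tcp_pos: [0.4921, -0.0531, 0.1529]
tool_rot: [0.515, -0.485, 0.487, -0.512]
contact_force: [0.0, -0.7, -2.3]
finger_gap: 0.453
```

```bash
python3 - <<'E'
from h import *
from plant import r, vision
s=r.state(); T=xyaw(s);print(s['time_s'],s['tcp_pos'],s['finger_gap'],s['contact_force'],s['wrist_torque'])
im=vision.get_image('wrist'); cv2.imwrite("pics/w14.png",im[:,:,::-1])
im=vision.get_image('scene'); cv2.imwrite("pics/s14.png",cv2.resize(im[140:290,240:500,::-1],None,fx=3,fy=3,interpolation=cv2.INTER_CUBIC))
E
```

```text
19.0 [ 0.49206498 -0.053083    0.15289945] 0.4532026098998316 [ 0.04009276 -0.72830994 -2.29980393] [ 0.01417765  0.08366068 -0.01670071]
```

View pics/w14.png

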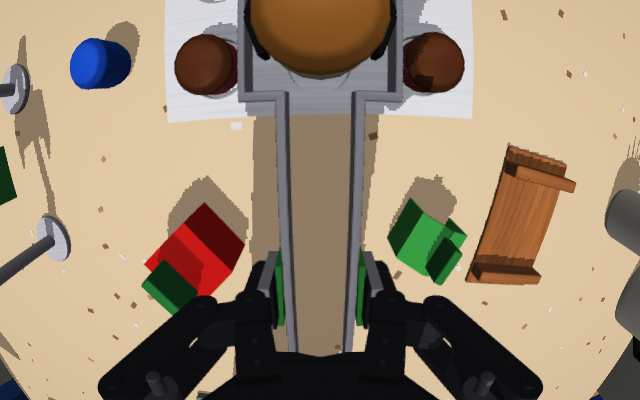

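View pics/s14.png

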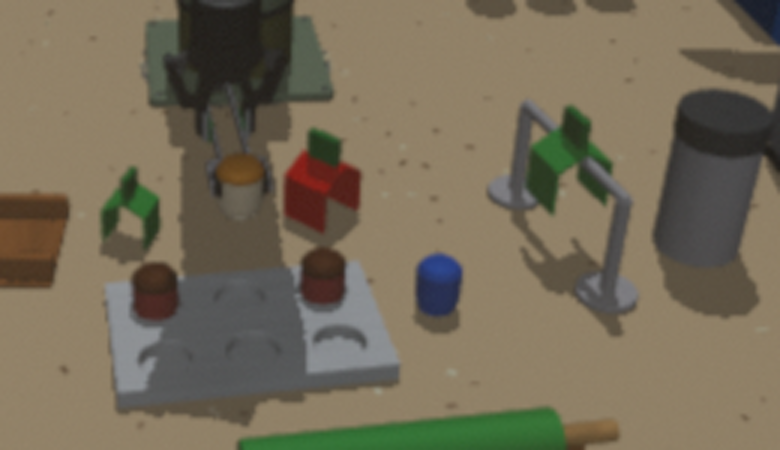

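```bash
python3 - <<'E'
from h import *
from plant import r, vision
m=vision.camera_model('scene'); o,d=ray(m,240+240/3,140+218/3); t=(.632-o[0])/d[0]; print(o+d*t)
o,d=ray(m,240+240/3,140+153/3); t=(.611-o[0])/d[0]; print('top',o+d*t)
r.hand_in(); print(r.state()['time_s'],r.state()['finger_gap'])
E
```

```text
[ 0.632      -0.04863667  0.13704246]
top [ 0.611      -0.0470716   0.20284236]
the job is handed in; nothing more can be done
the job is handed in; nothing more can be done
```

I took the green cover off the golden muffin, hung it on the rail and let go. Then I picked up the tongs, closed them on the muffin and lifted it straight up 13 cm. I handed the job in at about 19 s, still holding it.

**Muffin:** in the last scene picture its underside is at about 0.137 m, its top is at about 0.203 m and it stands upright. That agrees with the 13 cm lift from 6 mm. The last wrist picture shows it between both jaws. The fingers are stalled on the tongs at an opening of 0.45, about 38 mm against the 40 mm given.

**Everything else:** the cover hangs level on the bar, clear of the gripper. The dark muffins look unmoved in their cups. The canister looks unmoved in the last scene picture. The mug was only partly in the last wrist picture, and nothing came near it after my last full look.

**Failed or odd checks:**
- I didn't measure the contact forces on the muffin and cover, so the contact conditions are judged from the pictures, the wrist force and the finger opening.
- When I squeezed the tongs on the rest there was a passing upward force of about 14 N on the tool. It was gone after lifting.
- One network call failed because I forgot to import it, so I measured the tongs by eye from two wrist pictures, which agreed to about 1 mm.
- Before the first reach I did not write out the list of look-alikes, and I did not comment on each picture as you asked. The choice was the larger green cover on the tray at (322, 182) in the top picture, not the red one at (283, 246) or the small green one at (361, 236).

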